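# Unstack the spice tins onto their stands

## Task

Four steel spice tins were left in two stacks. Take the stacks apart and put every tin back, upright, in the sunk place of the wooden stand that has its own shape and size, lying flat on the floor of the stand inside the rim. Set the tins down gently rather than dropping or tipping them over, and leave the glass tumbler standing where it is.

Things in the scene. Friction and masses are not known exactly. Their poses are not given: they have to be found in the camera images.
- tin_big_round_mid (a point): big round spice tin: closed brushed-steel tin with an overlapping lid, round, 58 mm in diameter, straight upright walls, 56 mm high, 0.1 to 0.2 kg, loose. Its lid does not come off. This point is the tin's centre, 28 mm above its underside and below its flat top; z up. At the start it stands on the work surface with another tin on top.
- tin_square_mid (a point): square spice tin: closed brushed-steel tin with an overlapping lid, square with 50 mm sides, straight upright walls, 56 mm high, 0.1 to 0.2 kg, loose. Its lid does not come off. This point is the tin's centre, 28 mm above its underside and below its flat top; z up. Its x and y axes are level and parallel to its sides. At the start it stands on the work surface with another tin on top.
- tin_oblong_mid (a point): oblong spice tin: closed brushed-steel tin with an overlapping lid, oblong, 34 mm (its x axis) by 70 mm (its y axis), straight upright walls, 56 mm high, 0.1 to 0.2 kg, loose. Its lid does not come off. This point is the tin's centre, 28 mm above its underside and below its flat top; z up. Its x and y axes are level and parallel to its sides. At the start it stands on top of the big round or the square tin.
- tin_small_round_mid (a point): small round spice tin: closed brushed-steel tin with an overlapping lid, round, 38 mm in diameter, straight upright walls, 56 mm high, 0.1 to 0.2 kg, loose. Its lid does not come off. This point is the tin's centre, 28 mm above its underside and below its flat top; z up. At the start it stands on top of the big round or the square tin.
- stand_big_round: wooden stand of the big round tin: low dark wooden tray, fixed to the work surface, round, 90 mm across, sunk place 74 mm in diameter (16 mm wider than the tin, so 8 mm spare on each side), rim 7 mm high, sunk floor 3 mm above the underside. Origin: centre of its underside, on the work surface; z up.
- stand_square: wooden stand of the square tin: low dark wooden tray, fixed to the work surface, square, 82 mm a side, sunk place 66 x 66 mm (16 mm wider than the tin, so 8 mm spare on each side), rim 7 mm high, sunk floor 3 mm above the underside. Origin: centre of its underside, on the work surface; z up; x and y parallel to its sides.
- stand_oblong: wooden stand of the oblong tin: low dark wooden tray, fixed to the work surface, oblong, 66 x 102 mm (x by y), sunk place 50 mm (its x axis) by 86 mm (its y axis) (16 mm wider than the tin, so 8 mm spare on each side), rim 7 mm high, sunk floor 3 mm above the underside. Origin: centre of its underside, on the work surface; z up; x and y parallel to its sides.
- stand_small_round: wooden stand of the small round tin: low dark wooden tray, fixed to the work surface, round, 70 mm across, sunk place 54 mm in diameter (16 mm wider than the tin, so 8 mm spare on each side), rim 7 mm high, sunk floor 3 mm above the underside. Origin: centre of its underside, on the work surface; z up.
- tumbler: empty clear glass tumbler, 76 mm in diameter at the rim, 86 mm high, standing loose on the work surface among the tins and stands; not part of the job. Origin: centre of its underside.
Not all that is in view belongs to the job. What is shaped like the part that bears tin_oblong_mid but blue is not meant.

How it is judged:
At the end, for the whole second after the job is handed in: each of the four tins stands upright (tilt under 2 degrees) and still in its own stand: its centre within 12.5 mm of the stand's centre in the plan and 28.5 to 32.5 mm above the stand's underside (31 mm when flat on the sunk floor), speed under 0.02 m/s (horizontal distance between tin_big_round_mid and stand_big_round below 0.0125 m and z of tin_big_round_mid in the frame of stand_big_round between 0.0285 and 0.0325 m and angle between each of tin_big_round_mid, tin_square_mid, tin_oblong_mid, tin_small_round_mid's own z axis and vertical below 0.035 rad and linear speed of each of tin_big_round, tin_square, tin_oblong, tin_small_round below 0.02 m/s and horizontal distance between tin_square_mid and stand_square below 0.0125 m and z of tin_square_mid in the frame of stand_square between 0.0285 and 0.0325 m and horizontal distance between tin_oblong_mid and stand_oblong below 0.0125 m and z of tin_oblong_mid in the frame of stand_oblong between 0.0285 and 0.0325 m and horizontal distance between tin_small_round_mid and stand_small_round below 0.0125 m and z of tin_small_round_mid in the frame of stand_small_round between 0.0285 and 0.0325 m); the robot touches nothing.
It fails at once if a tin is dropped, thrown or knocked down (moves faster than 0.6 m/s while the fingers do not hold it) ((linear speed of tin_big_round above 0.6 m/s and contact force between the fingers and tin_big_round below 0.3 N) or (linear speed of tin_square above 0.6 m/s and contact force between the fingers and tin_square below 0.3 N) or (linear speed of tin_oblong above 0.6 m/s and contact force between the fingers and tin_oblong below 0.3 N) or (linear speed of tin_small_round above 0.6 m/s and contact force between the fingers and tin_small_round below 0.3 N)).
It fails at once if a tin is tipped over (more than 50 degrees) (angle between any of tin_big_round_mid, tin_square_mid, tin_oblong_mid, tin_small_round_mid's own z axis and vertical above 0.87 rad).
It fails at once if the tumbler is pushed more than 3 cm away or tipped (distance of tumbler from where it was at the start of the episode above 0.03 m or angle between tumbler's own z axis and vertical above 0.4 rad).
It also fails if it takes over 101 s, if anything falls off the work surface, if the arm or the gripper's body presses on something with over 40 N, if the wrist force passes 120 N, or if a joint passes its speed limit or range.

## Robot

A 6-joint arm with a two-finger parallel gripper is mounted at the origin on a cart in front of the work surface, level with it; the furniture and walls round the work are solid. World frame = base frame: x ahead of the robot, y to its left, z up, the work surface at z = 0. Lengths are in m, angles in rad, forces in N, time in s.
With the tool pointing down it reaches from about 0.375 to 0.975 m from the base axis. Payload 3.8 kg.
Tool frame: the origin (TCP) lies at the very end of the fingers, on their centre line; the grasp point (between the pads) lies 19 mm behind it; z points along the fingers, y is the line along which they close (so a half turn about z gives the same grasp; the last joint's range is limited). The gripper opens to 85 mm and grips with 20 to 120 N. Pads are 22 mm wide; open, the fingers measure 114 mm over their backs; the gripper's body (76 mm by 85 mm) begins 54 mm behind the grasp point. The pads swing forward as they close: fully open they stand 13 mm farther back than shut.
Start: joints at [-1.246, 0.264, 1.604, -0, 1.274, -0.037], TCP at [0.239, -0.631, 0.231] pointing down, gripper open.
Joint ranges: [-2.63, 2.63], [-0.94, 2.18], [0.31, 2.57], [-1.31, 4.45], [0, 2.66], [-2.55, 2.55]. Speed limits (rad/s): [2.57, 2.57, 3.14, 3.14, 3.14, 3.14].

## Interface

Orientations are given as a rotation vector (axis times angle).
In Python, from workcell import read_state, read_camera, calibration, finish_job gives the robot as it stands.
- The arm moves only by the tool step_arm, never from a script. Its argument "commands" is a list of rows, each an object of numbers: "fingers": the gripper's target within -1 to 1 (shut at 1, half-way at 0, fully open at -1); "dx", "dy", "dz": the shift along the tool's x, y, z in m; "roll": the turn about the tool's z in degrees. In form: [{"fingers": .., "dx": .., "dy": .., "dz": .., "roll": ..}, ...]. A call has 1 to 8 rows; each row is the pose to reach, as a shift and turn from the pose commanded when the call began, along the tool's axes at that moment; what a row does not reach only later rows make up. A row lasts 1/8 s, in which the tool goes at most 62.5 mm and 10.7 degrees, less where a joint would pass 70% of its speed; a pose out of reach is approached as far as the arm can. A call with a gripper value outside its range is refused whole. The fingers move at their own pace and stop on an object; "squeeze" is the grip in N (left out, the last holds). Time passes only in rows, so rows that repeat a pose let the fingers close. It gives the time, the measured TCP pose, the force, the opening and the grip force at its end, in the units of the state.
- read_state(): the state, without advancing time (a new reading comes with each control period).
- read_camera(name): name is "scene" or "side" or "wrist"; returns (picture, depth): 384x512x3 uint8, blue, green, red; 384x512 float32, m along the optical axis (not along the pixel's ray), 0 where there is no reading.
- calibration(name): a dict with "intrinsics" (3x3 intrinsics, pixels), "world_to_cam" (4x4, takes a point from world to camera coordinates). Camera axes: x right, y up, looking along -z (the intrinsics and any distortion apply to the point x, -y, -z); pixel columns grow to the right and rows downward; lengths in m; the calibration is good to about 2 mm. A picture is of the moment at which its call begins: read the wrist's pose just before it. calibration takes no time and is no camera call; for the wrist camera it gives the pose at the moment of the call.
- finish_job(): hands the job in; it is judged then, once.
The state is a dict: "time": time; "q": joint angles; "joint_vel": joint speeds; "joint_torque": joint torques, N m; "tool_pos": TCP position; "tcp_rot": TCP orientation; "wrist_force": force on the tool from outside, world axes, zero at the start; "torque": the same for the moment, N m; "width": opening from 0.0 (shut) to 1.0 (fully open); "grip_force": force on a finger pad.
Only numpy, scipy, OpenCV 4.12 (cv2) and the standard library are available. Lean on these libraries where they do the work, as an engineer would, in place of code of your own. Each camera call takes 0.05 s, during which the arm holds its last target. There are 200 camera calls.

## Working session

There is one attempt and no reset: what is moved stays moved. The work goes in short steps, Python scripts to look and compute and a tool call to move; the robot and the scene stay as the last step left them, time stands still between calls to the robot, and variables do not carry over. Pictures are saved under pics/ and viewed, at most 14 in all, crops included, and the job is handed in when it is done.

Besides the shell and the picture viewer there is one more tool, called as name(argument=value, ...), one argument or row to a line, values as JSON. step_arm: Moves the arm, as the interface text tells. Its arguments: {"type":"object","properties":{"commands":{"type":"array","items":{"type":"object","properties":{"fingers":{"type":"number"},"dx":{"type":"number"},"dy":{"type":"number"},"dz":{"type":"number"},"roll":{"type":"number"}}}},"squeeze":{"type":"number"}},"required":["commands"]}

```bash
mkdir -p pics; ls; cat > h.py <<'E'
import numpy as np,cv2
from workcell import *
def cloud(name):
    c=calibration(name); p,d=read_camera(name)
    K=np.array(c["intrinsics"]);T=np.array(c["world_to_cam"])
    v,u=np.mgrid[:384,:512]
    x=(u-K[0,2])/K[0,0]*d; y=(v-K[1,2])/K[1,1]*d
    P=np.stack([x,-y,-d,np.ones_like(d)],-1)@np.linalg.inv(T).T
    P=P[...,:3]; P[d==0]=np.nan
    return p,d,P
E
python3 - <<'E'
from h import *
for n in("scene","side"):
    p,d,P=cloud(n); np.savez(n+"0.npz",p=p,d=d,P=P)
    cv2.imwrite(f"pics/{n}0.png",cv2.resize(p,(800,600),interpolation=cv2.INTER_CUBIC)); print(calibration(n))
s=read_state();print(s)
E
```

```text
pics
{'intrinsics': array([[357.79018769,   0.        , 258.53280451],
       [  0.        , 357.79018769, 185.40213753],
       [  0.        ,   0.        ,   1.        ]]), 'world_to_cam': array([[-0.689963  , -0.72365998,  0.01634911,  0.39827139],
       [ 0.32137377, -0.28601448,  0.90272621, -0.16099644],
       [-0.64859075,  0.62810186,  0.42990474, -0.70954452],
       [ 0.        ,  0.        ,  0.        ,  1.        ]])}
{'intrinsics': array([[427.71383469,   0.        , 252.60963252],
       [  0.        , 427.71383469, 196.73408478],
       [  0.        ,   0.        ,   1.        ]]), 'world_to_cam': array([[-0.85493799, -0.5186389 ,  0.00973269,  0.42739716],
       [ 0.34934728, -0.56180092,  0.74989079, -0.09978031],
       [-0.3834547 ,  0.64451021,  0.66149004, -1.21687954],
       [ 0.        ,  0.        ,  0.        ,  1.        ]])}
{'time': 0.1, 'q': array([-1.24587271e+00,  2.64681409e-01,  1.60521360e+00,  1.22055443e-05,
        1.27372153e+00, -3.69065313e-02]), 'joint_vel': array([-0.00052728, -0.00198318, -0.00356276, -0.00090134,  0.00159568,
       -0.00050979]), 'joint_torque': array([-1.15458506e-04, -5.16708112e+01, -3.68589771e+01,  1.32863303e-05,
        6.23571075e-03,  5.93456846e-06]), 'tool_pos': array([ 0.2387299 , -0.63067471,  0.23009699]), 'tcp_rot': array([-3.08834925e+00, -5.64899872e-01,  4.37820543e-04]), 'wrist_force': array([-0.30355016, -0.40092944, -0.94983138]), 'torque': array([-0.00342479, -0.00727945, -0.06769486]), 'grip_force': 0.0, 'width': 0.9991350920300719}
```

View pics/scene0.png

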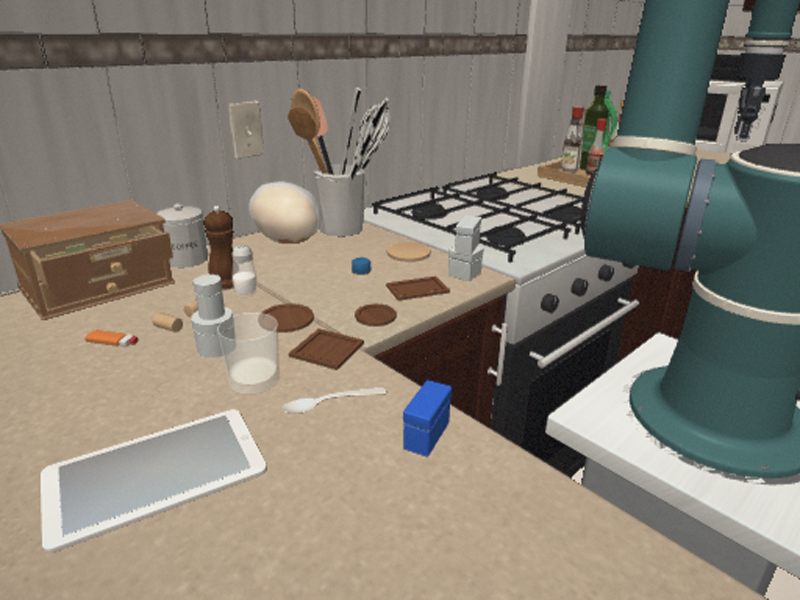

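View pics/side0.png

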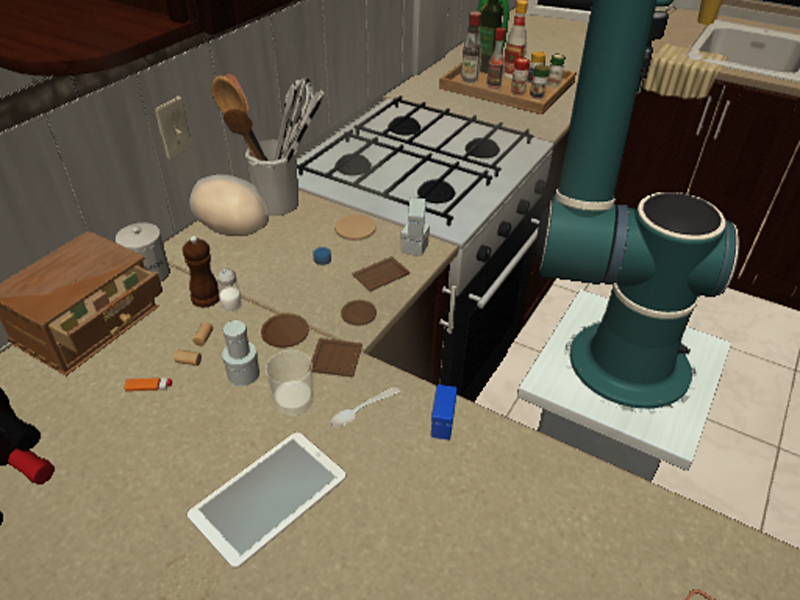

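The scene shows the oblong tin on the square tin at (465,250) and the small round tin on the big round tin at (210,315). The stands are big round (288,318), square (326,348), oblong (418,288) and small round (375,314). The tumbler is at (250,350), very near the round stack. Possible confusions are the blue box (427,417), the white salt shaker (243,270), the tan disc (408,251) and the pepper mill (220,248); I reject all of these by colour or shape.

```bash
python3 - <<'E'
from h import *
for n in("scene","side"):
    f=np.load(n+"0.npz");P=f["P"];p=f["p"];z=P[...,2]
    hsv=cv2.cvtColor(p,cv2.COLOR_BGR2HSV)
    print(n)
    def comps(m,lo=60):
        k,l,s,c=cv2.connectedComponentsWithStats(m.astype(np.uint8))
        for i in range(1,k):
            if s[i,4]<lo: continue
            q=P[l==i]; yield c[i]*800/512,s[i,4],q
    work=(P[...,0]>0.2)&(P[...,0]<1.2)&(abs(P[...,1])<1)
    brown=work&(abs(z)<.02)&(hsv[...,2]<125)&(hsv[...,1]>80)
    for c,a,q in comps(brown):
        h=cv2.minAreaRect((q[:,:2]*1000).astype(np.float32)); print("stand",c.round(),a,q[:,2].mean().round(4),[np.round(t,1) for t in h])
    for lo,hi in((.048,.064),(.104,.12)):
      for c,a,q in comps(work&(z>lo)&(z<hi),15):
        h=cv2.minAreaRect((q[:,:2]*1000).astype(np.float32)); print("obj",lo,c.round(),a,q[:,2].max().round(4),[np.round(t,1) for t in h])
    print("spread z surface",np.nanmedian(z[work&(abs(z)<.02)]))
f=np.load("scene0.npz")
a=cv2.resize(f["p"][130:240,110:240],(520,440),interpolation=3);b=cv2.resize(f["p"][130:240,240:310],(280,440),interpolation=3)
cv2.imwrite("pics/crop1.png",np.hstack([a,b]))
E
```

```text
scene
stand [ 96. 297.] 445 0.0116 [array([864. , 481.1]), array([262.5, 121.1]), np.float64(56.9)]
stand [416. 288.] 383 0.0051 [array([519.6,  23.1]), array([100. ,  65.6]), np.float64(67.2)]
stand [290. 316.] 382 0.0051 [array([581.1, 256.4]), array([69.1, 89. ]), np.float64(78.3)]
stand [375. 314.] 290 0.0054 [array([489.7, 149.9]), array([67.6, 65.3]), np.float64(50.4)]
stand [326. 349.] 720 0.0051 [array([461.4, 266.8]), array([82. , 96.3]), np.float64(22.3)]
stand [439. 431.] 64 0.0129 [array([211.1, 289.6]), array([ 1.6, 58.4]), np.float64(22.4)]
obj 0.048 [445. 167.] 363 0.064 [array([ 996.2, -624.8]), array([749.7,  36.8]), np.float64(87.6)]
obj 0.048 [570. 161.] 38 0.0639 [array([ 790.2, -935. ]), array([57.7, 27.4]), np.float64(30.6)]
obj 0.048 [590. 166.] 20 0.0638 [array([ 712.8, -918.2]), array([13.3, 33.1]), np.float64(86.4)]
obj 0.048 [238. 211.] 58 0.0635 [array([996.1, 119.1]), array([ 9.9, 51.2]), np.float64(1.1)]
obj 0.048 [342. 212.] 114 0.0638 [array([843.3, -60.7]), array([97.6, 40.4]), np.float64(60.7)]
obj 0.048 [287. 228.] 176 0.064 [array([856.9,  94.9]), 
[... 5356 characters left out ...]
273. 171.] 119 0.1198 [array([850.7, -49.1]), array([107.,  49.]), np.float64(44.0)]
obj 0.104 [227. 195.] 372 0.1199 [array([880.3,  78.8]), array([152.7,  94.8]), np.float64(28.5)]
obj 0.104 [416. 208.] 136 0.1161 [array([504.2, -89.4]), array([32.5, 72.6]), np.float64(29.5)]
obj 0.104 [137. 232.] 158 0.1196 [array([932.5, 275.5]), array([65.4, 63.2]), np.float64(59.8)]
obj 0.104 [197. 259.] 70 0.12 [array([764.8, 278.7]), array([47.6, 25.9]), np.float64(57.5)]
obj 0.104 [ 97. 306.] 522 0.1198 [array([837. , 476.9]), array([258.5, 145.5]), np.float64(62.4)]
obj 0.104 [234. 329.] 145 0.1158 [array([577.4, 390.9]), array([37.9, 38.3]), np.float64(63.6)]
spread z surface 0.0004467921025825272
```

View pics/crop1.png

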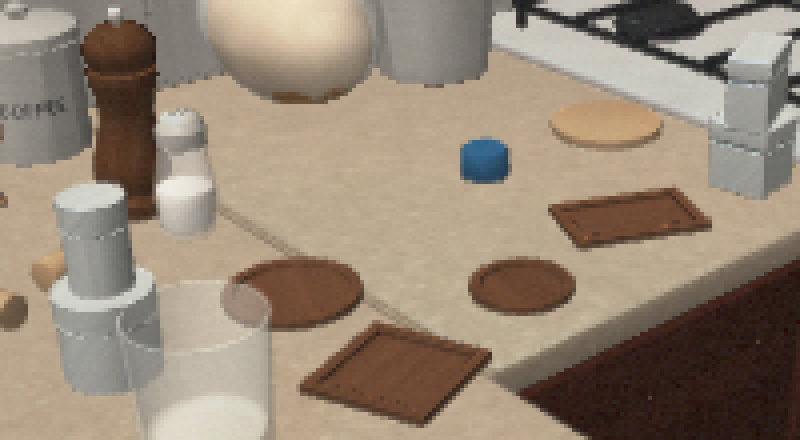

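The crop confirms the dark wood stands and the two brushed-steel stacks. Next I write a helper that works out moves, then go above the oblong/square stack.

```bash
cat >> h.py <<'E'
from scipy.spatial.transform import Rotation as R
def go(x,y,z,phi=None):
    "print the tool-axes shift to world xyz and tool-x heading phi (deg)"
    s=read_state(); M=R.from_rotvec(s["tcp_rot"]).as_matrix(); h=np.degrees(np.arctan2(M[1,0],M[0,0]))
    d=M.T@(np.array([x,y,z])-s["tool_pos"]); roll=0 if phi is None else (h-phi+180)%360-180
    print("t",round(s["time"],2),"pos",s["tool_pos"].round(4),"phi",h.round(1),"| dx dy dz",d.round(4),"roll",round(roll,1),"rows>=",int(np.ceil(max(np.linalg.norm(d)/.0625,abs(roll)/10.7))))
E
python3 -c "
from h import *
go(.503,-.091,.27,118.5)
c=calibration('wrist');T=np.linalg.inv(c['world_to_cam']);s=read_state();M=R.from_rotvec(s['tcp_rot']).as_matrix();print(M.T@(T[:3,3]-s['tool_pos']),M.T@-T[:3,2],c['intrinsics'][0])"
```

```text
t 0.1 pos [ 0.2387 -0.6307  0.2301] phi 20.7 | dx dy dz [ 0.4382 -0.4113 -0.039 ] roll -97.8 rows>= 10
[ 0.08003063  0.00091295 -0.14230603] [-3.11771299e-01  7.11258118e-04  9.50156909e-01] [275.76172624   0.         261.69008374]
```

step_arm(
  commands=[
    {"dx": 0.22, "dy": -0.2, "dz": -0.04, "roll": -49, "fingers": -1},
    {"dx": 0.22, "dy": -0.2, "dz": -0.04, "roll": -49, "fingers": -1},
    {"dx": 0.22, "dy": -0.2, "dz": -0.04, "roll": -49, "fingers": -1},
    {"dx": 0.438, "dy": -0.411, "dz": -0.04, "roll": -97.8, "fingers": -1},
    {"dx": 0.438, "dy": -0.411, "dz": -0.04, "roll": -97.8, "fingers": -1},
    {"dx": 0.438, "dy": -0.411, "dz": -0.04, "roll": -97.8, "fingers": -1},
    {"dx": 0.438, "dy": -0.411, "dz": -0.04, "roll": -97.8, "fingers": -1},
    {"dx": 0.438, "dy": -0.411, "dz": -0.04, "roll": -97.8, "fingers": -1},
  ],
)

```text
time: 1.1
tool_pos: [0.4589, -0.1823, 0.2674]
tcp_rot: [1.868, 2.526, 0.0]
wrist_force: [1.4, -0.4, -0.5]
width: 1.001
grip_force: 0.0
```

```bash
python3 -c "
from h import *
go(.503,-.091,.27,118.5)"
```

```text
t 1.1 pos [ 0.4589 -0.1823  0.2674] phi 107.0 | dx dy dz [ 0.0744  0.0689 -0.0026] roll -11.5 rows>= 2
```

step_arm(
  commands=[
    {"dx": 0.06, "dy": 0.06, "dz": 0, "roll": -8},
    {"dx": 0.06, "dy": 0.06, "dz": 0, "roll": -8},
    {"dx": 0.06, "dy": 0.06, "dz": 0, "roll": -8},
  ],
)

```text
invalid input
```

```bash
cat >> h.py <<'E'
def top(P,z0,c,r=.08,tol=.006):
    "minAreaRect (mm, deg) of the points near height z0 within r of c"
    m=(abs(P[...,2]-z0)<tol)&(np.hypot(P[...,0]-c[0],P[...,1]-c[1])<r)
    q=P[m]; h=cv2.minAreaRect((q[:,:2]*1000).astype(np.float32))
    print("top",z0,m.sum(),q[:,2].mean().round(4),[np.round(t,1) for t in h]); return q
E
python3 - <<'E'
from h import *
go(.503,-.091,.27,118.5)
p,d,P=cloud("wrist"); cv2.imwrite("pics/w1.png",p); np.savez("w1.npz",p=p,P=P)
top(P,.112,(.503,-.091)); top(P,.056,(.503,-.091))
E
```

```text
t 1.1 pos [ 0.4589 -0.1823  0.2674] phi 107.0 | dx dy dz [ 0.0744  0.0689 -0.0026] roll -11.5 rows>= 2
top 0.112 2284 0.1116 [array([504.2, -94.7]), array([34.4, 70. ]), np.float64(26.9)]
top 0.056 270 0.0556 [array([ 484.8, -105.1]), array([12.9, 64.1]), np.float64(27.0)]
```

View pics/w1.png

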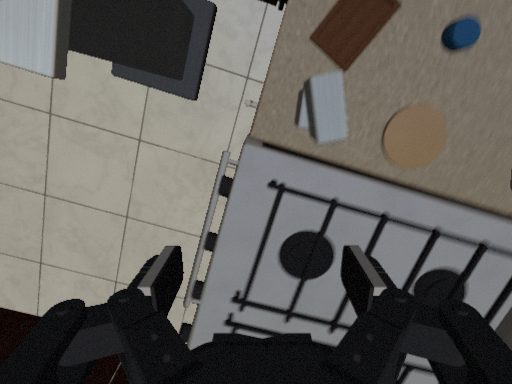

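The wrist picture shows the oblong tin at (327,107) with the square tin just below it, and its stand at (355,25).

step_arm(
  commands=[
    {"dx": 0.07, "dy": 0.069, "dz": 0, "roll": -10, "fingers": -1},
    {"dx": 0.07, "dy": 0.069, "dz": 0.03, "roll": -10, "fingers": -1},
    {"dx": 0.07, "dy": 0.069, "dz": 0.07, "roll": -10, "fingers": -1},
    {"dx": 0.07, "dy": 0.069, "dz": 0.07, "roll": -10, "fingers": -1},
  ],
)

```text
time: 1.65
tool_pos: [0.5015, -0.0963, 0.1936]
tcp_rot: [-1.644, -2.667, 0.004]
wrist_force: [-0.7, 0.3, 0.6]
width: 1.003
grip_force: 0.0
```

```bash
python3 - <<'E'
from h import *
p,d,P=cloud("wrist")
top(P,.112,(.503,-.095)); go(.504,-.095,.073,117)
E
```

```text
top 0.112 2974 0.1116 [array([504. , -93.9]), array([34.1, 68.9]), np.float64(27.0)]
t 1.7 pos [ 0.5031 -0.0971  0.196 ] phi 116.7 | dx dy dz [0.0012 0.0022 0.123 ] roll -0.3 rows>= 2
```

step_arm(
  commands=[
    {"dx": 0.002, "dy": 0.002, "dz": 0.05, "roll": 0, "fingers": -1},
    {"dx": 0.002, "dy": 0.002, "dz": 0.09, "roll": 0, "fingers": -1},
    {"dx": 0.002, "dy": 0.002, "dz": 0.123, "roll": 0, "fingers": -1},
    {"dx": 0.002, "dy": 0.002, "dz": 0.123, "roll": 0, "fingers": -0.5},
    {"dx": 0.002, "dy": 0.002, "dz": 0.123, "roll": 0, "fingers": 1},
    {"dx": 0.002, "dy": 0.002, "dz": 0.123, "roll": 0, "fingers": 1},
    {"dx": 0.002, "dy": 0.002, "dz": 0.123, "roll": 0, "fingers": 1},
    {"dx": 0.002, "dy": 0.002, "dz": 0.123, "roll": 0, "fingers": 1},
  ],
  squeeze=40,
)

```text
time: 2.7
tool_pos: [0.5075, -0.0955, 0.0771]
tcp_rot: [1.647, 2.67, 0.002]
wrist_force: [-1.6, -1.0, 5.8]
width: 0.389
grip_force: 47.7
```

step_arm(
  commands=[
    {"dx": 0, "dy": 0, "dz": -0.03, "roll": 0, "fingers": 1},
    {"dx": 0, "dy": 0, "dz": -0.08, "roll": 0, "fingers": 1},
    {"dx": 0, "dy": 0, "dz": -0.12, "roll": 10, "fingers": 1},
    {"dx": 0, "dy": 0, "dz": -0.12, "roll": 20, "fingers": 1},
    {"dx": 0, "dy": 0, "dz": -0.12, "roll": 30, "fingers": 1},
    {"dx": 0, "dy": 0, "dz": -0.12, "roll": 40, "fingers": 1},
    {"dx": 0, "dy": 0, "dz": -0.12, "roll": 50, "fingers": 1},
    {"dx": 0, "dy": 0, "dz": -0.12, "roll": 50, "fingers": 1},
  ],
)

```text
time: 3.7
tool_pos: [0.5054, -0.0946, 0.1948]
tcp_rot: [2.623, 1.729, 0.0]
wrist_force: [-0.4, -1.2, -2.3]
width: 0.396
grip_force: 46.8
```

```bash
cat >> h.py <<'E'
def stand(p,P,c,r=.08):
    hsv=cv2.cvtColor(p,cv2.COLOR_BGR2HSV)
    m=(hsv[...,2]<130)&(hsv[...,1]>80)&(abs(P[...,2]-.004)<.012)&(np.hypot(P[...,0]-c[0],P[...,1]-c[1])<r)
    q=P[m]
    if len(q)<50: print("no stand",c,len(q));return
    h=cv2.minAreaRect((q[:,:2]*1000).astype(np.float32)); print("stand",m.sum(),q[:,2].mean().round(4),[np.round(t,1) for t in h],"circ",np.round(cv2.minEnclosingCircle((q[:,:2]*1000).astype(np.float32)),1) if 0 else "")
E
python3 - <<'E'
from h import *
p,d,P=cloud("wrist"); cv2.imwrite("pics/w2.png",p); np.savez("w2.npz",p=p,P=P)
stand(p,P,(.521,.022));stand(p,P,(.491,.15),.05)
top(P,.056,(.503,-.091)); go(.521,.022,.2,66)
E
```

```text
stand 5942 0.0042 [array([520.9,  21.5]), array([103.1,  65.4]), np.float64(66.8)] circ 
no stand (0.491, 0.15) 0
top 0.056 945 0.0554 [array([507.6, -95.5]), array([49.2, 49.5]), np.float64(10.3)]
t 3.75 pos [ 0.5054 -0.0946  0.1947] phi 66.9 | dx dy dz [ 0.1134 -0.0315 -0.0053] roll 0.9 rows>= 2
```

View pics/w2.png

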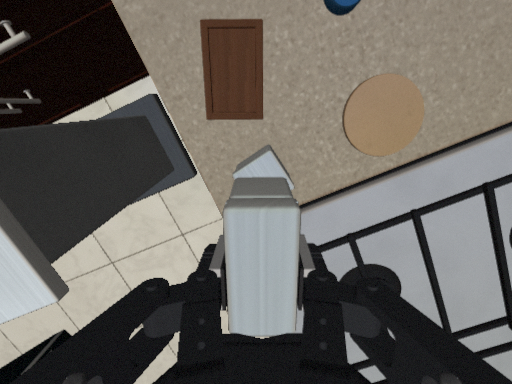

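The stand is at (235,68) in the picture, in line with the tin already, and the square tin shows beneath at (262,165). Now I carry the oblong tin over.

step_arm(
  commands=[
    {"dx": 0.05, "dy": -0.014, "dz": 0.0, "roll": 0, "fingers": 1},
    {"dx": 0.11, "dy": -0.031, "dz": 0.03, "roll": 0, "fingers": 1},
    {"dx": 0.111, "dy": -0.031, "dz": 0.07, "roll": 0, "fingers": 1},
    {"dx": 0.111, "dy": -0.031, "dz": 0.11, "roll": 0, "fingers": 1},
    {"dx": 0.111, "dy": -0.031, "dz": 0.14, "roll": 0, "fingers": 1},
    {"dx": 0.111, "dy": -0.031, "dz": 0.15, "roll": 0, "fingers": 1},
    {"dx": 0.111, "dy": -0.031, "dz": 0.15, "roll": 0, "fingers": 1},
  ],
)

```text
time: 4.62
tool_pos: [0.5209, 0.0194, 0.0444]
tcp_rot: [-2.623, -1.728, 0.001]
wrist_force: [-0.0, -0.4, -1.8]
width: 0.392
grip_force: 46.8
```

```bash
python3 - <<'E'
from h import *
go(.520,.0192,.024,66.8)
E
```

```text
t 4.62 pos [0.5209 0.0194 0.0444] phi 66.7 | dx dy dz [-0.0006 -0.0007  0.0204] roll -0.1 rows>= 1
```

step_arm(
  commands=[
    {"dx": 0, "dy": 0, "dz": 0.01, "roll": 0, "fingers": 1},
    {"dx": 0, "dy": 0, "dz": 0.016, "roll": 0, "fingers": 1},
    {"dx": 0, "dy": 0, "dz": 0.019, "roll": 0, "fingers": 1},
    {"dx": 0, "dy": 0, "dz": 0.02, "roll": 0, "fingers": 1},
    {"dx": 0, "dy": 0, "dz": 0.02, "roll": 0, "fingers": 1},
  ],
)

```text
time: 5.25
tool_pos: [0.5211, 0.0194, 0.0247]
tcp_rot: [2.625, 1.726, 0.0]
wrist_force: [-0.4, -0.2, -2.4]
width: 0.393
grip_force: 46.8
```

step_arm(
  commands=[
    {"dx": 0, "dy": 0, "dz": 0.001, "roll": 0, "fingers": 1},
    {"dx": 0, "dy": 0, "dz": 0.002, "roll": 0, "fingers": 1},
    {"dx": 0, "dy": 0, "dz": 0.002, "roll": 0, "fingers": 1},
  ],
)

```text
time: 5.62
tool_pos: [0.5214, 0.0196, 0.0242]
tcp_rot: [2.625, 1.726, 0.0]
wrist_force: [-4.4, 1.0, 8.6]
width: 0.386
grip_force: 47.8
```

step_arm(
  commands=[
    {"dx": 0, "dy": 0, "dz": 0, "roll": 0, "fingers": 0},
    {"dx": 0, "dy": 0, "dz": 0, "roll": 0, "fingers": -1},
    {"dx": 0, "dy": 0, "dz": 0, "roll": 0, "fingers": -1},
    {"dx": 0, "dy": 0, "dz": 0, "roll": 0, "fingers": -1},
    {"dx": 0, "dy": 0, "dz": -0.06, "roll": 0, "fingers": -1},
    {"dx": 0, "dy": 0, "dz": -0.12, "roll": 0, "fingers": -1},
    {"dx": 0, "dy": 0, "dz": -0.16, "roll": 0, "fingers": -1},
    {"dx": 0, "dy": 0, "dz": -0.16, "roll": 0, "fingers": -1},
  ],
)

```text
time: 6.62
tool_pos: [0.5243, 0.0194, 0.1873]
tcp_rot: [2.62, 1.724, 0.012]
wrist_force: [0.4, 0.7, 0.2]
width: 1.004
grip_force: 0.0
```

```bash
python3 - <<'E'
from h import *
p,d,P=cloud("wrist"); cv2.imwrite("pics/w3.png",p)
top(P,.059,(.521,.0215),.06); stand(p,P,(.491,.15),.06);stand(p,P,(.46,.267),.06);stand(p,P,(.583,.26),.055)
go(.507,-.095,.19,80)
E
```

```text
top 0.059 2144 0.0586 [array([522.6,  21.8]), array([70.7, 33.8]), np.float64(65.8)]
stand 3391 0.0043 [array([492.8, 147.1]), array([67.6, 68.2]), np.float64(23.6)] circ 
stand 1099 0.0049 [array([445.7, 231.9]), array([30.1, 58.7]), np.float64(66.8)] circ 
no stand (0.583, 0.26) 0
t 6.67 pos [0.5224 0.0194 0.1845] phi 66.7 | dx dy dz [-0.1111  0.0312 -0.0055] roll -13.3 rows>= 2
```

View pics/w3.png

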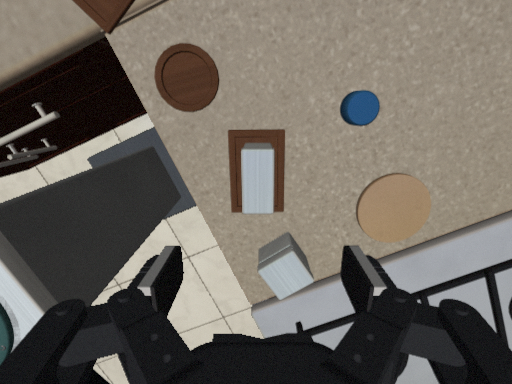

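The oblong tin stands in its stand (258,178), about 2 mm off centre. The square tin is fully visible at (285,268) and the small round stand at (187,77).

```bash
python3 - <<'E'
from h import *
p,d,P=cloud("wrist")
top(P,.056,(.507,-.095),.06); top(P,.004,(.41,.287),.02)
go(.507,-.095,.12,100)
E
```

```text
top 0.056 1666 0.0555 [array([507.4, -95.2]), array([50.2, 49.8]), np.float64(10.2)]
top 0.004 0 nan [array([0., 0.]), array([0., 0.]), np.float64(0.0)]
t 6.72 pos [0.521  0.0194 0.1826] phi 66.7 | dx dy dz [-0.1106  0.0325  0.0626] roll -33.3 rows>= 4h.py:21: RuntimeWarning: Mean of empty slice.
  print("top",z0,m.sum(),q[:,2].mean().round(4),[np.round(t,1) for t in h]); return q
  ret = ret.dtype.type(ret / rcount)
```

step_arm(
  commands=[
    {"dx": -0.05, "dy": 0.015, "dz": 0.0, "roll": -10, "fingers": -1},
    {"dx": -0.11, "dy": 0.033, "dz": 0.02, "roll": -20, "fingers": -1},
    {"dx": -0.11, "dy": 0.033, "dz": 0.06, "roll": -30, "fingers": -1},
    {"dx": -0.11, "dy": 0.033, "dz": 0.08, "roll": -33.5, "fingers": -1},
    {"dx": -0.11, "dy": 0.033, "dz": 0.08, "roll": -33.5, "fingers": -1},
    {"dx": -0.11, "dy": 0.033, "dz": 0.08, "roll": -33.5, "fingers": -1},
  ],
)

```text
time: 7.48
tool_pos: [0.5075, -0.0944, 0.1021]
tcp_rot: [-2.016, -2.408, 0.001]
wrist_force: [0.4, 0.5, 0.3]
width: 1.001
grip_force: 0.0
```

```bash
python3 - <<'E'
from h import *
go(.507,-.095,.018,100.2)
E
```

```text
t 7.47 pos [ 0.5075 -0.0944  0.1021] phi 100.1 | dx dy dz [-0.0005 -0.0005  0.0841] roll -0.1 rows>= 2
```

step_arm(
  commands=[
    {"dx": 0, "dy": 0, "dz": 0.04, "roll": 0, "fingers": -1},
    {"dx": 0, "dy": 0, "dz": 0.07, "roll": 0, "fingers": -1},
    {"dx": 0, "dy": 0, "dz": 0.083, "roll": 0, "fingers": -1},
    {"dx": 0, "dy": 0, "dz": 0.083, "roll": 0, "fingers": -0.4},
    {"dx": 0, "dy": 0, "dz": 0.083, "roll": 0, "fingers": 1},
    {"dx": 0, "dy": 0, "dz": 0.083, "roll": 0, "fingers": 1},
    {"dx": 0, "dy": 0, "dz": 0.083, "roll": 0, "fingers": 1},
    {"dx": 0, "dy": 0, "dz": 0.083, "roll": 0, "fingers": 1},
  ],
)

```text
time: 8.48
tool_pos: [0.5094, -0.095, 0.0213]
tcp_rot: [2.014, 2.407, 0.002]
wrist_force: [-0.4, -0.4, 6.8]
width: 0.58
grip_force: 43.5
```

step_arm(
  commands=[
    {"dx": 0, "dy": 0, "dz": -0.04, "roll": 0, "fingers": 1},
    {"dx": 0, "dy": 0, "dz": -0.1, "roll": 0, "fingers": 1},
    {"dx": 0, "dy": 0, "dz": -0.16, "roll": 0, "fingers": 1},
    {"dx": 0.06, "dy": 0, "dz": -0.18, "roll": 0, "fingers": 1},
    {"dx": 0.12, "dy": 0, "dz": -0.18, "roll": 0, "fingers": 1},
    {"dx": 0.18, "dy": 0, "dz": -0.18, "roll": 0, "fingers": 1},
    {"dx": 0.24, "dy": 0, "dz": -0.18, "roll": 0, "fingers": 1},
    {"dx": 0.24, "dy": 0, "dz": -0.18, "roll": 0, "fingers": 1},
  ],
)

```text
time: 9.48
tool_pos: [0.464, 0.1452, 0.1995]
tcp_rot: [-2.008, -2.415, -0.001]
wrist_force: [-0.5, -0.8, -0.9]
width: 0.581
grip_force: 42.7
```

```bash
python3 - <<'E'
from h import *
p,d,P=cloud("wrist"); cv2.imwrite("pics/w4.png",p); np.savez("w4.npz",p=p,P=P)
stand(p,P,(.46,.267),.065);stand(p,P,(.583,.26),.055);stand(p,P,(.4925,.148),.05)
for z,c in((.056,(.572,.394)),(.112,(.576,.39))): top(P,z,c,.06)
go(.461,.267,.19,112)
E
```

```text
stand 5951 0.0042 [array([461.3, 270.8]), array([83.1, 82.1]), np.float64(21.9)] circ 
stand 5117 0.0041 [array([583.1, 263. ]), array([88.9, 88.8]), np.float64(63.8)] circ 
stand 2289 0.0045 [array([493.4, 148.2]), array([67.7, 67.8]), np.float64(10.4)] circ 
top 0.056 0 nan [array([0., 0.]), array([0., 0.]), np.float64(0.0)]
top 0.112 0 nan [array([0., 0.]), array([0., 0.]), np.float64(0.0)]
t 9.53 pos [0.4645 0.1432 0.1994] phi 100.4 | dx dy dz [0.1224 0.019  0.0093] roll -11.6 rows>= 2h.py:21: RuntimeWarning: Mean of empty slice.
  print("top",z0,m.sum(),q[:,2].mean().round(4),[np.round(t,1) for t in h]); return q
  ret = ret.dtype.type(ret / rcount)
```

View pics/w4.png

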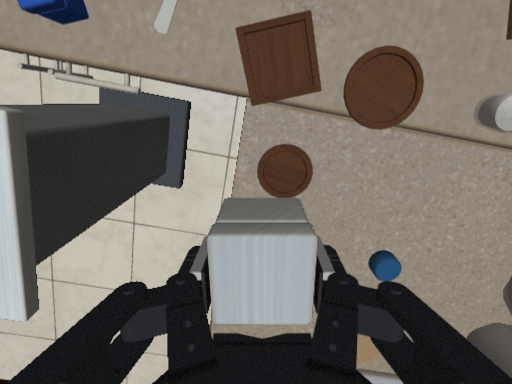

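The square stand is at (279,57), the big round stand at (384,87) and the small one at (285,170), all matching the estimates. The square tin is held squarely.

step_arm(
  commands=[
    {"dx": 0.06, "dy": 0.01, "dz": 0, "roll": -6, "fingers": 1},
    {"dx": 0.11, "dy": 0.018, "dz": 0.02, "roll": -11.5, "fingers": 1},
    {"dx": 0.126, "dy": 0.02, "dz": 0.06, "roll": -11.5, "fingers": 1},
    {"dx": 0.126, "dy": 0.02, "dz": 0.11, "roll": -11.5, "fingers": 1},
    {"dx": 0.126, "dy": 0.02, "dz": 0.145, "roll": -11.5, "fingers": 1},
    {"dx": 0.126, "dy": 0.02, "dz": 0.158, "roll": -11.5, "fingers": 1},
    {"dx": 0.126, "dy": 0.02, "dz": 0.158, "roll": -11.5, "fingers": 1},
  ],
)

```text
time: 10.4
tool_pos: [0.4629, 0.2679, 0.0411]
tcp_rot: [-1.766, -2.598, 0.003]
wrist_force: [-0.4, 0.5, -0.2]
width: 0.58
grip_force: 42.6
```

```bash
python3 - <<'E'
from h import *
go(.461,.271,.0243,111.9)
E
```

```text
t 10.4 pos [0.4629 0.2679 0.0411] phi 111.6 | dx dy dz [ 0.0036 -0.0006  0.0168] roll -0.3 rows>= 1
```

step_arm(
  commands=[
    {"dx": 0.003, "dy": 0, "dz": 0.008, "roll": 0, "fingers": 1},
    {"dx": 0.003, "dy": 0, "dz": 0.013, "roll": 0, "fingers": 1},
    {"dx": 0.003, "dy": 0, "dz": 0.016, "roll": 0, "fingers": 1},
    {"dx": 0.003, "dy": 0, "dz": 0.017, "roll": 0, "fingers": 1},
    {"dx": 0.003, "dy": 0, "dz": 0.017, "roll": 0, "fingers": 1},
  ],
)

```text
time: 11.02
tool_pos: [0.4617, 0.272, 0.0247]
tcp_rot: [1.764, 2.6, 0.0]
wrist_force: [-0.6, 0.4, -1.8]
width: 0.581
grip_force: 42.6
```

step_arm(
  commands=[
    {"dx": 0, "dy": 0, "dz": 0.001, "roll": 0, "fingers": 1},
    {"dx": 0, "dy": 0, "dz": 0.002, "roll": 0, "fingers": 1},
    {"dx": 0, "dy": 0, "dz": 0.002, "roll": 0, "fingers": 1},
  ],
)

```text
time: 11.4
tool_pos: [0.4619, 0.2721, 0.0243]
tcp_rot: [1.764, 2.6, 0.0]
wrist_force: [-3.8, -2.9, 10.1]
width: 0.578
grip_force: 44.0
```

step_arm(
  commands=[
    {"dx": 0, "dy": 0, "dz": 0, "roll": 0, "fingers": 0},
    {"dx": 0, "dy": 0, "dz": 0, "roll": 0, "fingers": -1},
    {"dx": 0, "dy": 0, "dz": 0, "roll": 0, "fingers": -1},
    {"dx": 0, "dy": 0, "dz": 0, "roll": 0, "fingers": -1},
    {"dx": 0, "dy": 0, "dz": -0.06, "roll": 0, "fingers": -1},
    {"dx": 0, "dy": 0, "dz": -0.12, "roll": 0, "fingers": -1},
    {"dx": 0, "dy": 0, "dz": -0.18, "roll": 0, "fingers": -1},
    {"dx": 0, "dy": 0, "dz": -0.18, "roll": 0, "fingers": -1},
  ],
)

```text
time: 12.4
tool_pos: [0.4657, 0.274, 0.2094]
tcp_rot: [1.761, 2.594, 0.018]
wrist_force: [0.9, 0.6, -0.0]
width: 0.998
grip_force: 0.0
```

```bash
python3 - <<'E'
from h import *
p,d,P=cloud("wrist"); cv2.imwrite("pics/w5.png",p); np.savez("w5.npz",p=p,P=P)
top(P,.059,(.461,.271),.05)
for z,c in((.056,(.572,.394)),(.112,(.576,.39))): top(P,z,c,.05)
top(P,.086,(.463,.393),.05)
go(.576,.392,.2,80)
E
```

```text
top 0.059 1965 0.0586 [array([462. , 271.4]), array([49.8, 49.4]), np.float64(21.6)]
top 0.056 1231 0.0557 [array([571.2, 388.3]), array([48.4, 57.5]), np.float64(13.6)]
top 0.112 1690 0.1116 [array([576.9, 388.8]), array([37.9, 37. ]), np.float64(31.1)]
top 0.086 837 0.0842 [array([464., 392.]), array([75.1, 75.3]), np.float64(22.0)]
t 12.45 pos [0.4637 0.273  0.2059] phi 111.7 | dx dy dz [0.0691 0.1483 0.007 ] roll 31.7 rows>= 3
```

View pics/w5.png

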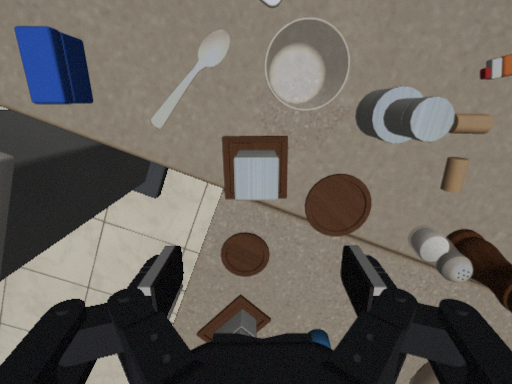

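The square tin is on its stand at (255,172), 1 mm off. The round stack is at (405,115), with corks beside it at (470,124) and (455,175) and the tumbler at (308,62). I will close the fingers roughly along world y, clear of all of these.

step_arm(
  commands=[
    {"dx": 0.022, "dy": 0.05, "dz": 0, "roll": -10, "fingers": -1},
    {"dx": 0.044, "dy": 0.1, "dz": 0, "roll": -20, "fingers": -1},
    {"dx": 0.066, "dy": 0.148, "dz": 0, "roll": -30, "fingers": -1},
    {"dx": 0.066, "dy": 0.148, "dz": 0, "roll": -40, "fingers": -1},
    {"dx": 0.066, "dy": 0.148, "dz": 0, "roll": -53, "fingers": -1},
    {"dx": 0.066, "dy": 0.148, "dz": 0, "roll": -53, "fingers": -1},
    {"dx": 0.066, "dy": 0.148, "dz": 0, "roll": -53, "fingers": -1},
  ],
)

```text
time: 13.32
tool_pos: [0.5737, 0.3873, 0.1996]
tcp_rot: [-0.419, -3.11, 0.004]
wrist_force: [0.1, -0.8, 0.2]
width: 1.001
grip_force: 0.0
```

```bash
python3 - <<'E'
from h import *
p,d,P=cloud("wrist"); cv2.imwrite("pics/w6.png",p); np.savez("w6.npz",p=p,P=P)
for z,c in((.056,(.572,.39)),(.112,(.576,.39))):
    q=top(P,z,c,.05); print(cv2.minEnclosingCircle((q[:,:2]*1000).astype(np.float32)))
top(P,.086,(.463,.393),.05)
go(.577,.389,.075,165)
E
```

```text
top 0.056 959 0.0558 [array([570.5, 391.3]), array([56.4, 44.3]), np.float64(76.2)]
((576.4689331054688, 389.8896484375), 28.746562957763672)
top 0.112 1363 0.1117 [array([577.4, 389.1]), array([37.1, 37.1]), np.float64(64.5)]
((577.4197387695312, 389.083984375), 18.951824188232422)
top 0.086 904 0.0842 [array([464. , 391.6]), array([75.4, 75.6]), np.float64(74.7)]
t 13.38 pos [0.5739 0.3873 0.2001] phi 164.6 | dx dy dz [-0.0028  0.0028  0.1251] roll -0.4 rows>= 3
```

View pics/w6.png

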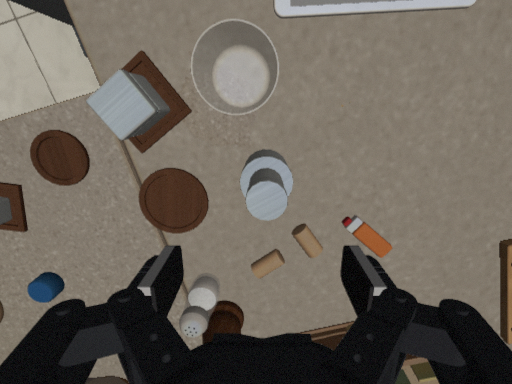

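The stack is at (267,190) and clear along the closing line. The corks (268,263) and (307,240) and the lighter (367,235) lie away from the fingers.

step_arm(
  commands=[
    {"dx": -0.003, "dy": 0.003, "dz": 0.05, "roll": 0, "fingers": -1},
    {"dx": -0.003, "dy": 0.003, "dz": 0.1, "roll": 0, "fingers": -1},
    {"dx": -0.003, "dy": 0.003, "dz": 0.125, "roll": 0, "fingers": -1},
    {"dx": -0.003, "dy": 0.003, "dz": 0.125, "roll": 0, "fingers": -0.4},
    {"dx": -0.003, "dy": 0.003, "dz": 0.125, "roll": 0, "fingers": 1},
    {"dx": -0.003, "dy": 0.003, "dz": 0.125, "roll": 0, "fingers": 1},
    {"dx": -0.003, "dy": 0.003, "dz": 0.125, "roll": 0, "fingers": 1},
    {"dx": -0.003, "dy": 0.003, "dz": 0.125, "roll": 0, "fingers": 1},
  ],
)

```text
time: 14.38
tool_pos: [0.5799, 0.3907, 0.0799]
tcp_rot: [0.419, 3.111, 0.004]
wrist_force: [0.4, -1.5, 6.7]
width: 0.436
grip_force: 41.1
```

step_arm(
  commands=[
    {"dx": 0, "dy": 0, "dz": -0.03, "roll": 0, "fingers": 1},
    {"dx": 0, "dy": 0, "dz": -0.08, "roll": 0, "fingers": 1},
    {"dx": 0, "dy": -0.03, "dz": -0.12, "roll": 0, "fingers": 1},
    {"dx": 0.005, "dy": -0.09, "dz": -0.12, "roll": 0, "fingers": 1},
    {"dx": 0.01, "dy": -0.15, "dz": -0.12, "roll": 0, "fingers": 1},
    {"dx": 0.015, "dy": -0.21, "dz": -0.12, "roll": 0, "fingers": 1},
    {"dx": 0.019, "dy": -0.257, "dz": -0.1, "roll": 0, "fingers": 1},
    {"dx": 0.019, "dy": -0.257, "dz": -0.1, "roll": 0, "fingers": 1},
  ],
)

```text
time: 15.38
tool_pos: [0.4887, 0.1441, 0.1751]
tcp_rot: [-0.424, -3.108, 0.004]
wrist_force: [0.2, 0.5, -1.3]
width: 0.434
grip_force: 40.7
```

```bash
python3 - <<'E'
from h import *
p,d,P=cloud("wrist")
go(.4953,.1474,.027,165)
E
```

```text
t 15.43 pos [0.4907 0.1459 0.1764] phi 164.5 | dx dy dz [-0.0044  0.0028  0.1494] roll -0.5 rows>= 3
```

step_arm(
  commands=[
    {"dx": -0.003, "dy": 0.002, "dz": 0.05, "roll": 0, "fingers": 1},
    {"dx": -0.003, "dy": 0.002, "dz": 0.09, "roll": 0, "fingers": 1},
    {"dx": -0.003, "dy": 0.002, "dz": 0.12, "roll": 0, "fingers": 1},
    {"dx": -0.003, "dy": 0.002, "dz": 0.138, "roll": 0, "fingers": 1},
    {"dx": -0.003, "dy": 0.002, "dz": 0.146, "roll": 0, "fingers": 1},
    {"dx": -0.003, "dy": 0.002, "dz": 0.149, "roll": 0, "fingers": 1},
    {"dx": -0.003, "dy": 0.002, "dz": 0.149, "roll": 0, "fingers": 1},
  ],
)

```text
time: 16.3
tool_pos: [0.4967, 0.1486, 0.0295]
tcp_rot: [0.419, 3.112, 0.001]
wrist_force: [-0.0, -0.4, -0.7]
width: 0.435
grip_force: 40.8
```

step_arm(
  commands=[
    {"dx": 0.002, "dy": 0, "dz": 0.002, "roll": 0, "fingers": 1},
    {"dx": 0.002, "dy": 0, "dz": 0.003, "roll": 0, "fingers": 1},
    {"dx": 0.002, "dy": 0, "dz": 0.003, "roll": 0, "fingers": 1},
  ],
)

```text
time: 16.68
tool_pos: [0.4944, 0.149, 0.0269]
tcp_rot: [0.419, 3.112, 0.001]
wrist_force: [-2.3, -0.6, 5.2]
width: 0.435
grip_force: 41.5
```

Contact at the expected height, so I release and rise.

step_arm(
  commands=[
    {"dx": 0, "dy": 0, "dz": 0, "roll": 0, "fingers": 0},
    {"dx": 0, "dy": 0, "dz": 0, "roll": 0, "fingers": -1},
    {"dx": 0, "dy": 0, "dz": 0, "roll": 0, "fingers": -1},
    {"dx": 0, "dy": 0, "dz": 0, "roll": 0, "fingers": -1},
    {"dx": 0, "dy": 0, "dz": -0.06, "roll": 0, "fingers": -1},
    {"dx": 0, "dy": 0, "dz": -0.12, "roll": 0, "fingers": -1},
    {"dx": 0, "dy": 0, "dz": -0.16, "roll": 0, "fingers": -1},
    {"dx": 0, "dy": 0, "dz": -0.16, "roll": 0, "fingers": -1},
  ],
)

```text
time: 17.68
tool_pos: [0.4969, 0.1497, 0.1903]
tcp_rot: [0.418, 3.105, 0.005]
wrist_force: [-0.4, 0.7, 0.3]
width: 0.998
grip_force: 0.0
```

```bash
python3 - <<'E'
from h import *
p,d,P=cloud("wrist")
top(P,.059,(.4932,.148),.05);stand(p,P,(.583,.263),.055)
go(.5765,.390,.19,165)
E
```

```text
top 0.059 1026 0.0587 [array([492.1, 148.1]), array([37.1, 36.9]), np.float64(36.9)]
stand 3562 0.0041 [array([582.6, 263. ]), array([87.7, 87.7]), np.float64(52.4)] circ 
t 17.73 pos [0.4951 0.1492 0.1875] phi 164.7 | dx dy dz [-0.0149  0.2538 -0.0019] roll -0.3 rows>= 5
```

step_arm(
  commands=[
    {"dx": -0.004, "dy": 0.06, "dz": 0, "roll": 0, "fingers": -1},
    {"dx": -0.008, "dy": 0.12, "dz": 0, "roll": 0, "fingers": -1},
    {"dx": -0.012, "dy": 0.18, "dz": 0, "roll": 0, "fingers": -1},
    {"dx": -0.015, "dy": 0.24, "dz": 0, "roll": 0, "fingers": -1},
    {"dx": -0.015, "dy": 0.254, "dz": 0, "roll": 0, "fingers": -1},
    {"dx": -0.015, "dy": 0.254, "dz": 0.04, "roll": 0, "fingers": -1},
    {"dx": -0.015, "dy": 0.254, "dz": 0.07, "roll": 0, "fingers": -1},
    {"dx": -0.015, "dy": 0.254, "dz": 0.07, "roll": 0, "fingers": -1},
  ],
)

```text
time: 18.73
tool_pos: [0.5717, 0.3869, 0.1099]
tcp_rot: [-0.418, -3.105, 0.011]
wrist_force: [-0.6, -1.0, 0.3]
width: 0.999
grip_force: 0.0
```

```bash
python3 - <<'E'
from h import *
p,d,P=cloud("wrist")
q=top(P,.056,(.5765,.39),.05); print(cv2.minEnclosingCircle((q[:,:2]*1000).astype(np.float32)))
c=np.array(q[:,:2].mean(0)); go(.5765,.390,.016,165)
E
```

```text
top 0.056 4111 0.0557 [array([576.7, 389.9]), array([57.1, 57.4]), np.float64(69.7)]
((576.6061401367188, 389.9871520996094), 29.10436248779297)
t 18.77 pos [0.5735 0.388  0.1127] phi 164.6 | dx dy dz [-0.0028  0.0032  0.0967] roll -0.4 rows>= 2
```

step_arm(
  commands=[
    {"dx": -0.001, "dy": 0.001, "dz": 0.04, "roll": 0, "fingers": -1},
    {"dx": -0.001, "dy": 0.001, "dz": 0.08, "roll": 0, "fingers": -1},
    {"dx": -0.001, "dy": 0.001, "dz": 0.1, "roll": 0, "fingers": -1},
    {"dx": -0.001, "dy": 0.001, "dz": 0.1, "roll": 0, "fingers": -1},
  ],
)

```text
time: 19.27
tool_pos: [0.5759, 0.3898, 0.0147]
tcp_rot: [-0.419, -3.112, 0.003]
wrist_force: [-0.1, -0.2, -0.4]
width: 1.001
grip_force: 0.0
```

```bash
python3 -c "
from h import *
go(.5766,.390,.017,165)"
```

```text
t 19.27 pos [0.5759 0.3898 0.0147] phi 164.7 | dx dy dz [-0.0006  0.0004 -0.0023] roll -0.3 rows>= 1
```

step_arm(
  commands=[
    {"dx": 0, "dy": 0, "dz": -0.002, "roll": 0, "fingers": -0.3},
    {"dx": 0, "dy": 0, "dz": -0.002, "roll": 0, "fingers": 1},
    {"dx": 0, "dy": 0, "dz": -0.002, "roll": 0, "fingers": 1},
    {"dx": 0, "dy": 0, "dz": -0.002, "roll": 0, "fingers": 1},
    {"dx": 0, "dy": 0, "dz": -0.002, "roll": 0, "fingers": 1},
    {"dx": 0, "dy": 0, "dz": -0.002, "roll": 0, "fingers": 1},
  ],
)

```text
time: 20.02
tool_pos: [0.5787, 0.3918, 0.0208]
tcp_rot: [0.418, 3.11, 0.005]
wrist_force: [0.3, -0.7, 6.1]
width: 0.668
grip_force: 43.7
```

step_arm(
  commands=[
    {"dx": 0, "dy": 0, "dz": -0.03, "roll": 0, "fingers": 1},
    {"dx": 0, "dy": 0, "dz": -0.07, "roll": 0, "fingers": 1},
    {"dx": -0.01, "dy": -0.03, "dz": -0.07, "roll": 0, "fingers": 1},
    {"dx": -0.028, "dy": -0.09, "dz": -0.07, "roll": 0, "fingers": 1},
    {"dx": -0.039, "dy": -0.123, "dz": -0.07, "roll": 0, "fingers": 1},
    {"dx": -0.039, "dy": -0.123, "dz": -0.05, "roll": 0, "fingers": 1},
    {"dx": -0.039, "dy": -0.123, "dz": -0.03, "roll": 0, "fingers": 1},
    {"dx": -0.039, "dy": -0.123, "dz": -0.03, "roll": 0, "fingers": 1},
  ],
)

```text
time: 21.02
tool_pos: [0.579, 0.2617, 0.0441]
tcp_rot: [-0.417, -3.108, 0.004]
wrist_force: [-0.1, -0.2, -2.6]
width: 0.668
grip_force: 43.6
```

```bash
python3 -c "
from h import *
go(.5845,.2626,.0238,165)"
```

```text
t 21.02 pos [0.579  0.2617 0.0441] phi 164.7 | dx dy dz [-0.0051  0.0024  0.0203] roll -0.3 rows>= 1
```

step_arm(
  commands=[
    {"dx": -0.004, "dy": 0.001, "dz": 0.005, "roll": 0, "fingers": 1},
    {"dx": -0.004, "dy": 0.001, "dz": 0.01, "roll": 0, "fingers": 1},
    {"dx": -0.004, "dy": 0.001, "dz": 0.015, "roll": 0, "fingers": 1},
    {"dx": -0.004, "dy": 0.001, "dz": 0.018, "roll": 0, "fingers": 1},
    {"dx": -0.004, "dy": 0.001, "dz": 0.018, "roll": 0, "fingers": 1},
  ],
)

```text
time: 21.65
tool_pos: [0.5856, 0.2614, 0.0293]
tcp_rot: [-0.419, -3.113, 0.0]
wrist_force: [0.4, -1.2, -2.8]
width: 0.672
grip_force: 43.6
```

step_arm(
  commands=[
    {"dx": 0.001, "dy": 0.001, "dz": 0.003, "roll": 0, "fingers": 1},
    {"dx": 0.001, "dy": 0.001, "dz": 0.005, "roll": 0, "fingers": 1},
    {"dx": 0.001, "dy": 0.001, "dz": 0.006, "roll": 0, "fingers": 1},
    {"dx": 0.001, "dy": 0.001, "dz": 0.006, "roll": 0, "fingers": 1},
  ],
)

```text
time: 22.15
tool_pos: [0.585, 0.2628, 0.0239]
tcp_rot: [-0.419, -3.113, 0.0]
wrist_force: [-1.8, -0.9, 1.6]
width: 0.662
grip_force: 44.0
```

step_arm(
  commands=[
    {"dx": 0, "dy": 0, "dz": 0, "roll": 0, "fingers": -0.3},
    {"dx": 0, "dy": 0, "dz": 0, "roll": 0, "fingers": -1},
    {"dx": 0, "dy": 0, "dz": 0, "roll": 0, "fingers": -1},
    {"dx": 0, "dy": 0, "dz": 0, "roll": 0, "fingers": -1},
    {"dx": 0, "dy": 0, "dz": -0.06, "roll": 0, "fingers": -1},
    {"dx": 0, "dy": 0, "dz": -0.12, "roll": 0, "fingers": -1},
    {"dx": 0, "dy": 0, "dz": -0.18, "roll": 0, "fingers": -1},
    {"dx": 0, "dy": 0, "dz": -0.22, "roll": 0, "fingers": -1},
  ],
)

```text
time: 23.15
tool_pos: [0.5863, 0.2632, 0.2477]
tcp_rot: [0.418, 3.109, 0.004]
wrist_force: [-0.1, -1.1, -0.9]
width: 1.001
grip_force: 0.0
```

step_arm(
  commands=[
    {"dx": 0, "dy": 0, "dz": 0, "roll": 0, "fingers": -1},
    {"dx": 0, "dy": 0, "dz": 0, "roll": 0, "fingers": -1},
  ],
)

```text
time: 23.4
tool_pos: [0.5848, 0.2626, 0.243]
tcp_rot: [-0.419, -3.113, 0.001]
wrist_force: [-0.7, -0.6, -0.3]
width: 1.001
grip_force: 0.0
```

```bash
python3 - <<'E'
from h import *
for n in("wrist","side"):
    p,d,P=cloud(n);cv2.imwrite(f"pics/end_{n}.png",p)
    for c in((.583,.263),(.461,.271),(.4932,.148),(.521,.0215)):
        try: top(P,.059,c,.045)
        except Exception as e: print(c,"none")
    top(P,.084,(.464,.392),.05)
E
```

```text
top 0.059 1726 0.0588 [array([583.8, 262.4]), array([56.2, 57.2]), np.float64(73.3)]
top 0.059 2298 0.0586 [array([462.4, 271.1]), array([50.4, 50.1]), np.float64(21.8)]
top 0.059 903 0.0587 [array([492.8, 148. ]), array([37.1, 36.9]), np.float64(74.7)]
top 0.059 1619 0.0585 [array([523.4,  22.2]), array([71.1, 34.8]), np.float64(66.9)]
top 0.084 626 0.0834 [array([471.9, 389.4]), array([75.6, 59.6]), np.float64(75.3)]
top 0.059 232 0.0585 [array([583.6, 264.4]), array([58. , 57.5]), np.float64(67.1)]
top 0.059 246 0.0582 [array([462.8, 272.9]), array([50.7, 52.3]), np.float64(23.9)]
top 0.059 98 0.0581 [array([493.6, 149.7]), array([36.3, 39.5]), np.float64(69.5)]
top 0.059 164 0.0582 [array([522.1,  24.9]), array([70.9, 39.8]), np.float64(66.4)]
top 0.084 149 0.0828 [array([464.5, 393.8]), array([75.5, 76. ]), np.float64(76.0)]
```

View pics/end_side.png

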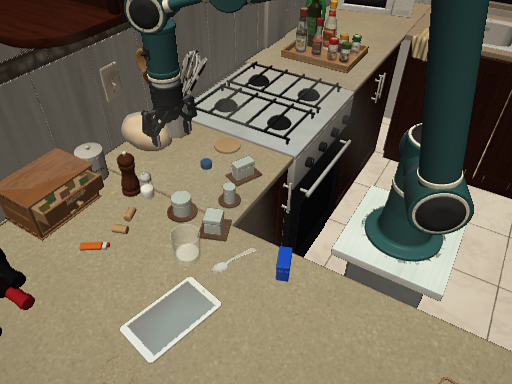

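The picture shows all four tins flat in their stands at (181,206), (214,222), (230,194) and (243,170). The tumbler at (186,243) is unmoved and the arm is clear of everything.

```bash
python3 -c "
from workcell import *
print(finish_job())"
```

```text
the job is handed in; nothing more can be done
None
```

All four tins stand upright in their own stands, each measured within about 4 mm of the stand's centre; the tumbler is unmoved and the job was handed in at about 23.5 s, though no verdict came back.

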